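# Release the safety hook of a parts cabinet and open its flap

### The arm

A 7-joint arm with a two-finger parallel gripper is mounted at the origin on the work surface. World frame = base frame: x ahead of the robot, y to its left, z up, the work surface at z = 0. Lengths are in m, angles in rad, forces in N, time in s.
With the tool pointing down it reaches from about 0.4 to 0.85 m from the base axis. Payload 4.5 kg.
Tool frame: the origin (TCP) lies at the very end of the fingers, on their centre line; the grasp point (between the pads) lies 19 mm behind it (arm.pinch_z is the distance from the TCP to the grasp point, in m); z points along the fingers, y is the direction in which the jaws open and shut (so a half turn about z gives the same grasp; the last joint's range is limited). The gripper opens to 88 mm and grips with 3 to 60 N. Pads are 18 mm wide; open, the fingers measure 123 mm over their backs; the gripper's body (75 mm by 187 mm) begins 45 mm behind the grasp point.
Start: joints at [1.155, 0.689, -0.195, 1.565, 0.157, 0.902, -0.215], TCP at [0.272, -0.563, 0.239] pointing down, gripper open.
Joint ranges: [-3.01, 3.01], [-0.46, 2.08], [-1.47, 1.51], [0.13, 2.56], [-1, 4.14], [0.04, 2.09], [-2.66, 2.66]. Speed limits (rad/s): [2.57, 2.57, 3.14, 3.14, 3.14, 3.14, 3.14].

### API

Orientations are given as a unit quaternion [w, x, y, z].
In Python, from station import arm gives the robot as it stands.
- The arm moves only by the shell command python3 -m crank 'ROWS'. ROWS is JSON, a list of rows, each an object of numbers: "hand": the closure, from 0 (fully open) to 1 (shut); "dx", "dy", "dz": the shift along the tool's x, y, z in units of 40 mm (1.0 is 40 mm); "ax", "ay", "az": the turn, a rotation vector about the tool's x, y, z in degrees. In form: [{"hand": .., "dx": .., "dy": .., "dz": .., "ax": .., "ay": .., "az": ..}, ...]. A call has 1 to 12 rows; each row is the pose to reach, as a shift and turn from the pose commanded when the call began, along the tool's axes at that moment; what a row does not reach only later rows make up. A row lasts 1/10 s, in which the tool goes at most 50 mm and 8.59 degrees, less where a joint would pass 70% of its speed; a pose out of reach is approached as far as the arm can. A call with a gripper value outside its range is refused whole. The fingers move at their own pace and stop on an object; the grip force is fixed at half the most. Time passes only in rows, so rows that repeat a pose let the fingers close. It gives the time, the measured TCP pose, the force and the opening at its end, in the units of the state.
- arm.observe(): the state, without advancing time (a new reading comes with each control period).
- arm.snapshot(name): name is "side" or "top"; returns a dict with "image" (480x640x3 uint8, red, green, blue), "fx", "fy", "cx", "cy" (pixels), "pose" (4x4, takes a point from camera to world coordinates). Camera axes: x right, y up, looking along -z (the intrinsics and any distortion apply to the point x, -y, -z); pixel columns grow to the right and rows downward; lengths in m; the calibration is good to about 2 mm. A picture is of the moment at which its call begins. There is no depth.
- arm.close_job(): hands the job in, once; it reports no verdict.
The state is a dict: "time": time; "joints": joint angles; "qd": joint speeds; "effort": joint torques, N m; "ee_pos": TCP position; "ee_rot": TCP orientation; "ft_force": force on the tool from outside, world axes, zero at the start; "torque": the same for the moment, N m; "finger_gap": finger opening in m.
Only numpy, scipy, OpenCV 4.12 (cv2) and the standard library are available. Lean on these libraries where they do the work, as an engineer would, in place of code of your own. Each camera call takes 0.05 s, during which the arm holds its last target.

### The job

The small parts cabinet on the bench is held ajar by its orange safety hook. Reach down through the narrow gap behind the top of the blue flap door, press the sprung hook down and hold it until the flap springs off it, then swing the flap fully open and leave it there. Feel for the hook: until the flap is off it, never push on anything with more than 18 N (ramming the hook onto its bottom stop would break it), and leave the can, the bin and the carton where they stand.

Things in the scene. Friction and masses are not known exactly. Their poses are not given: they have to be found in the camera images.
- mat: Black rubber mat, fixed, 250 (x) x 330 (y) x 4 mm; origin: centre of its underside, on the bench; x points from the cabinet's front to its back. On it, centred and square, stands the fixed grey cabinet: 220 deep, 300 wide, 235 high. Screw feet put the cabinet's underside 6 to 32 mm above the bench, different every time and not measured. ALL HEIGHTS BELOW COUNT FROM THIS UNDERSIDE.
- below_front (a point): point on the bench (height of the mat's origin) under the middle of the cabinet's front plane, mat x = -110 mm; the roof reaches to this plane. Straight above it, at height 45, is the hinge line (along y) of the blue-grey flap door: 300 wide, 12 thick, 185 from hinge to top edge; its inner face lies on the hinge line and opens towards the robot (-x).
- below_pad (a point): point on the bench under the middle of the orange hook's press pad, mat x = -128, y = 0. The pad, 24 x 24 mm, has its flat top at height 201 (34 below the cabinet's top). It lies in the gap between roof edge and leaning flap: 43 mm wide at the flap's top edge (height 225), about 36 at the pad, 300 long. The hook's arm is 14 wide, pivoted under the roof 78 mm behind the pad (+x).
- below_nose (a point): point on the bench under the tip of the hook's upturned nose, mat x = -172, y = 0; nose top at height 211 at rest. The arm passes through a slot in the flap; the nose holds the flap's outer face, inside a closed black box where it cannot be reached. Pad pressed down 6 mm: the nose begins to let go; 8 to 9.5 mm: free; 10.5 mm: rigid stop. Force at the pad: about 3 N at first, 10 N at the stop.
- door (a joint): lean of the flap beyond where the hook holds it, rad (0 = held, 0.235 from upright; 0.15 = off the nose; 1.265 = fully open, about level). With the hook held down, a spring plunger pushes it out in 1 to 3 s to about 0.21, where it stays and the hook may rise. Then push it from inside, beside the hook: the stiff hinge takes 2 to 8 N at 150 mm, more if fast, and keeps the flap where it is left.
- can: loose spray can standing on the bench, diameter 64, height about 160 mm; origin at the centre of its foot
- bin: loose red open parts bin on the bench, 100 x 100 x 60 mm; origin at the centre of its underside
- carton: loose cardboard carton on the bench, 80 x 90 x 70 mm; origin at the centre of its underside

How it is judged:
On the way:
1. the hook is pressed down and the flap springs off it (lean at least 0.15 rad beyond the held position) (value of joint door above 0.15 rad), for 0.1 s.
At the end, for the whole second after the job is handed in: The flap is swung open by more than 1.1 rad beyond the held position (fully open is 1.265) and is at rest; the can, the bin and the carton stand upright within 20 mm of where they were (value of joint door above 1.1 rad and velocity of joint door between -0.05 and 0.05 rad/s and distance of each of can, bin, carton from where it was at the start of the episode below 0.02 m and angle between each of can, bin, carton's own z axis and vertical below 0.3 rad); the robot touches nothing.
It fails at once if the fingers push on something with more than 18 N while the hook still holds the flap (contact force between the fingers and anything else above 18 N and value of joint door below 0.15 rad).
It fails at once if the can is moved by more than 20 mm or tipped (distance of can from where it was at the start of the episode above 0.02 m or angle between can's own z axis and vertical above 0.3 rad).
It fails at once if the bin is moved by more than 20 mm or tipped (distance of bin from where it was at the start of the episode above 0.02 m or angle between bin's own z axis and vertical above 0.3 rad).
It fails at once if the carton is moved by more than 20 mm or tipped (distance of carton from where it was at the start of the episode above 0.02 m or angle between carton's own z axis and vertical above 0.3 rad).
It also fails if it takes over 54 s, if anything falls off the work surface, if the arm or the gripper's body presses on something with over 40 N, if the wrist force passes 120 N, or if a joint passes its speed limit or range.

## Working session

There is one attempt and no reset: what is moved stays moved. The work goes in short steps, Python scripts to look and compute and a shell command to move; the robot and the scene stay as the last step left them, time stands still between calls to the robot, and variables do not carry over. Pictures are saved under pics/ and viewed, and the job is handed in when it is done.

```bash
ls; mkdir -p pics; python3 - <<'E'
from station import arm
import cv2,numpy as np
print(arm.observe())
for n in("side","top"):
    s=arm.snapshot(n); cv2.imwrite(f"pics/{n}0.png",s["image"][:,:,::-1]); print(n,{k:v for k,v in s.items() if k!="image"})
print([a for a in dir(arm) if a[0]!='_'])
E
```

```text
pics
{'time': 0.0, 'joints': array([ 1.1548167 ,  0.68999936, -0.19453159,  1.56637288,  0.15732688,
        0.90254706, -0.21512036]), 'qd': array([ 1.74888187e-03, -5.26973259e-04, -5.30004922e-04,  2.83133351e-04,
       -4.91882862e-05, -4.82763134e-04,  3.77861814e-04]), 'effort': array([ 7.36777583e-04, -5.27559400e+01, -1.26662023e+00, -1.53429902e+01,
       -5.25753619e-02,  6.49285968e-03,  1.48685945e-04]), 'ee_pos': array([ 0.27139375, -0.5622618 ,  0.23789324]), 'ee_rot': array([-9.20119566e-04,  9.74807316e-01,  2.23046555e-01, -2.90768484e-04]), 'ft_force': array([-0.24363879,  0.91326649,  0.62457071]), 'torque': array([-0.04555009, -0.02641751, -0.02325626]), 'finger_gap': 0.08816850818992719}
side {'fx': 450.24891447094836, 'fy': 450.24891447094836, 'cx': 314.7873233418122, 'cy': 240.5090365924605, 'pose': array([[ 0.4059259 ,  0.86737286, -0.28790358,  0.39466647],
       [-0.9138915 ,  0.38702564, -0.12252954, -0.05660521],
       [ 0.00514727,  0.31285055,  0.94978842,  0.77877105],
       [ 0.        ,  0.        ,  0.        ,  1.        ]])}
top {'fx': 538.6056348379352, 'fy': 538.6056348379352, 'cx': 318.47398755275833, 'cy': 243.77316716476273, 'pose': array([[-0.02843795,  0.98344269, -0.17897418,  0.42372759],
       [-0.99949779, -0.03047985, -0.00866895,  0.0285957 ],
       [-0.01398052,  0.17863777,  0.98381558,  0.98676044],
       [ 0.        ,  0.        ,  0.        ,  1.        ]])}
['Unreachable', 'close_job', 'observe', 'pinch_z', 'snapshot']
```

View pics/side0.png

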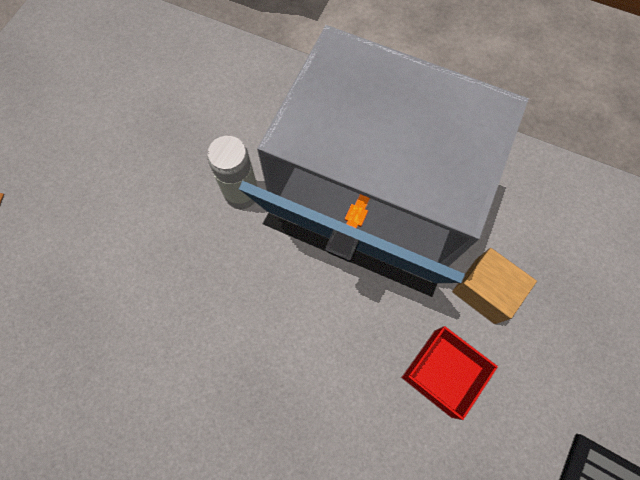

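View pics/top0.png

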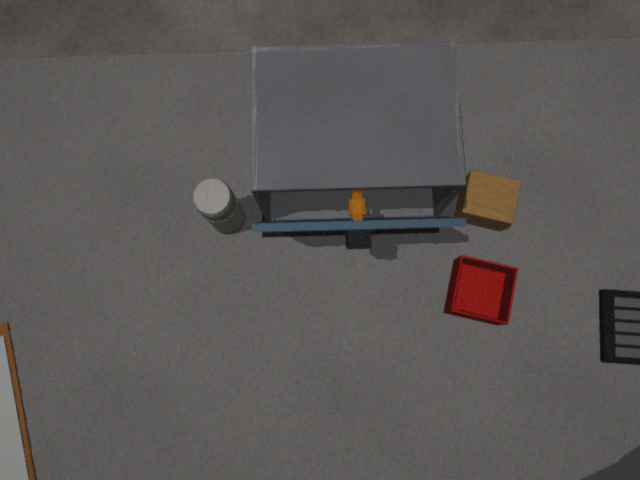

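The side view shows the roof corners near (327,28), (527,100), (478,238) and (260,150), with the pad near (357,212). In the top view they are near (253,47), (453,43), (462,186) and (253,190), with the pad near (358,206). The can is on the left, the carton and bin on the right. I'll zoom in to refine these.

```bash
python3 - <<'E'
import cv2,numpy as np
a=cv2.imread("pics/side0.png");b=cv2.imread("pics/top0.png")
c=cv2.resize(a[130:290,230:490],None,fx=3,fy=3,interpolation=cv2.INTER_CUBIC);cv2.imwrite("pics/side0z.png",c)
c=cv2.resize(cv2.convertScaleAbs(b[160:260,240:480],alpha=1.6),None,fx=3.3,fy=3.3,interpolation=cv2.INTER_CUBIC);cv2.imwrite("pics/top0z.png",c)
E
```

```text
(no output)
```

View pics/side0z.png

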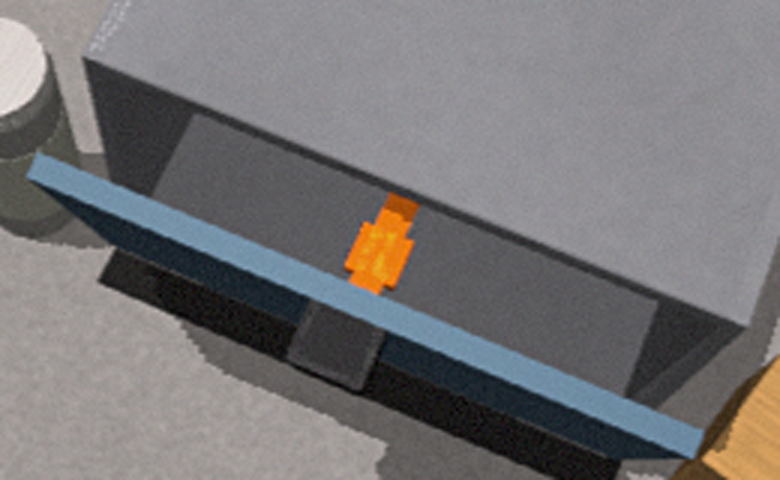

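View pics/top0z.png

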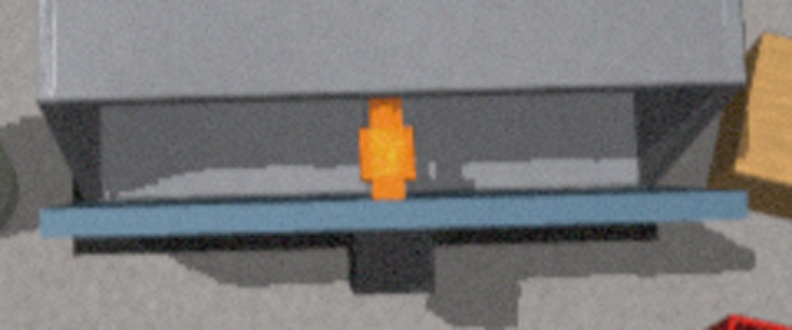

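```bash
cat > h.py <<'E'
import numpy as np
from station import arm
CAM={}
def load():
    for n in("side","top"):
        CAM[n]=arm.snapshot(n)
def proj(s,P):
    T=np.linalg.inv(s["pose"]); p=T[:3,:3]@np.asarray(P)+T[:3,3]
    return np.array([s["cx"]+s["fx"]*p[0]/-p[2], s["cy"]-s["fy"]*p[1]/-p[2]])
def back(s,uv,z):
    d=s["pose"][:3,:3]@np.array([(uv[0]-s["cx"])/s["fx"],-(uv[1]-s["cy"])/s["fy"],-1.]); o=s["pose"][:3,3]
    return o+d*(z-o[2])/d[2]
E
python3 - <<'E'
from h import *
from scipy.optimize import least_squares
load()
s0,c0=np.sin(.235),np.cos(.235)
# model points, mm mat frame: z relative to underside unless 'b'
M={'rfl':(-110,150,235),'rfr':(-110,-150,235),'rbl':(110,150,235),'rbr':(110,-150,235),
'fil':(-110-185*s0,150,45+185*c0),'fir':(-110-185*s0,-150,45+185*c0),
'fol':(-110-185*s0-12*c0,150,45+185*c0-12*s0),'for':(-110-185*s0-12*c0,-150,45+185*c0-12*s0),
'mfl':(-125,165,None),'mfr':(-125,-165,None),'pad':(-128,0,201)}
O={'side':{'rfl':(259,149.3),'rfr':(478.3,238.7),'rbl':(327,28),'rbr':(527,100),'fil':(243.3,181),'fir':(464,273.3),'fol':(239.3,189),'for':(460.7,282.7),'mfl':(262.7,224.3),'mfr':(434.3,290+5),'pad':(356.7,215)},
'top':{'rfl':(251.5,190.9),'rfr':(465.8,184.8),'rbl':(252.5,46.5),'rbr':(453,43),'fil':(252.1,223),'fir':(466,217.9),'fol':(252.7,231.8),'for':(466.4,225.8),'mfl':(262.7,236.7),'mfr':(438.8,232.4),'pad':(357.3,206.4)}}
def W(p,k):
    x,y,yaw,h=p[:4]; m=M[k]; z=4 if m[2] is None else m[2]+h
    c,s=np.cos(yaw),np.sin(yaw)
    return np.array([x+c*m[0]-s*m[1],y+s*m[0]+c*m[1],z])/1000
def res(p,full=False):
    r=[];names=[]
    for i,n in enumerate(O):
        for k in O[n]:
            off=np.r_[p[4+2*i:6+2*i],0]/1000
            d=proj(CAM[n],W(p,k)+off)-O[n][k]; r+=list(d);names.append((n,k,d.round(1)))
    r+=list(np.array(p[4:])/2)
    return names if full else np.array(r)
f=least_squares(res,[600,0,0,20,0,0,0,0],loss='soft_l1',x_scale=[10,10,.1,10,1,1,1,1])
print(f.x.round(3),f.cost)
for n in res(f.x,True):print(*n)
print('pad',W(f.x,'pad'))
for n,uv,z in(('top',(482,292),.03),('top',(492,193),.07),('top',(213,196),.16),('side',(228,152),.16),('side',(497,274),.07),('side',(452,365),.06)):
    print(n,uv,back(CAM[n],uv,z).round(3))
E
```

```text
[ 7.44611e+02 -2.26780e+01 -5.00000e-03  2.20860e+01  1.06100e+00
  8.33000e-01 -1.06100e+00 -8.33000e-01] 9.809607708261623
side rfl [-0.8  0.7]
side rfr [-0.2  1.1]
side rbl [-0.9 -0.9]
side rbr [0.5 0.2]
side fil [ 1.  -0.3]
side fir [ 0.3 -0.2]
side fol [1.2 0.1]
side for [-0.1 -0.6]
side mfl [ 0.3 -1.2]
side mfr [-1.4  1.3]
side pad [-0.1  0.4]
top rfl [-0.1  0.4]
top rfr [-0.3  0.8]
top rbl [-1.3  0.9]
top rbr [ 1.7 -1.5]
top fil [ 0.4 -0.2]
top fir [-0.1 -0.7]
top fol [ 0.  -0.5]
top for [-0.4 -0. ]
top mfl [-0.8 -0.1]
top mfr [ 0.7 -0.4]
top pad [0.1 0.5]
pad [ 0.61661271 -0.02207101  0.22308639]
top (482, 292) [ 0.502 -0.25   0.03 ]
top (492, 193) [ 0.671 -0.27   0.07 ]
top (213, 196) [0.657 0.201 0.16 ]
side (228, 152) [0.659 0.204 0.16 ]
side (497, 274) [ 0.678 -0.258  0.07 ]
side (452, 365) [ 0.514 -0.239  0.06 ]
```

The model fit is consistent to about 1 px. It gives pad centre (0.6166, -0.0221), pad top z ≈ 0.223, roof edge x 0.6346 and roof top z 0.257. First move: close the fingers, rise, and square the tool to the cabinet.

```bash
python3 -m crank '[{"hand":1,"dx":0,"dy":0,"dz":-0.8,"ax":0,"ay":0,"az":6},{"hand":1,"dx":0,"dy":0,"dz":-1.6,"ax":0,"ay":0,"az":13},{"hand":1,"dx":0,"dy":0,"dz":-2.4,"ax":0,"ay":0,"az":20},{"hand":1,"dx":0,"dy":0,"dz":-2.4,"ax":0,"ay":0,"az":26},{"hand":1,"dx":0,"dy":0,"dz":-2.4,"ax":0,"ay":0,"az":26},{"hand":1,"dx":0,"dy":0,"dz":-2.4,"ax":0,"ay":0,"az":26}]'
```

```text
time: 0.8
ee_pos: [0.2715, -0.5623, 0.3339]
ee_rot: [-0.001, 1.0, -0.001, -0.0]
ft_force: [-0.3, -0.1, -1.4]
finger_gap: 0.042
```

```bash
python3 -m crank '[{"hand":1,"dx":0.64,"dy":-1},{"hand":1,"dx":1.28,"dy":-2},{"hand":1,"dx":1.92,"dy":-3},{"hand":1,"dx":2.56,"dy":-4},{"hand":1,"dx":3.2,"dy":-5},{"hand":1,"dx":3.84,"dy":-6},{"hand":1,"dx":4.48,"dy":-7},{"hand":1,"dx":5.12,"dy":-8},{"hand":1,"dx":5.76,"dy":-9},{"hand":1,"dx":6.4,"dy":-10},{"hand":1,"dx":7.04,"dy":-11},{"hand":1,"dx":7.68,"dy":-12}]'
```

```text
schema error: expected keys hand, dx, dy, dz, ax, ay, az
```

```bash
python3 -m crank '[{"hand":1,"dx":0.64,"dy":-1,"dz":0,"ax":0,"ay":0,"az":0},{"hand":1,"dx":1.28,"dy":-2,"dz":0,"ax":0,"ay":0,"az":0},{"hand":1,"dx":1.92,"dy":-3,"dz":0,"ax":0,"ay":0,"az":0},{"hand":1,"dx":2.56,"dy":-4,"dz":0,"ax":0,"ay":0,"az":0},{"hand":1,"dx":3.2,"dy":-5,"dz":0,"ax":0,"ay":0,"az":0},{"hand":1,"dx":3.84,"dy":-6,"dz":0,"ax":0,"ay":0,"az":0},{"hand":1,"dx":4.48,"dy":-7,"dz":0,"ax":0,"ay":0,"az":0},{"hand":1,"dx":5.12,"dy":-8,"dz":0,"ax":0,"ay":0,"az":0},{"hand":1,"dx":5.76,"dy":-9,"dz":0,"ax":0,"ay":0,"az":0},{"hand":1,"dx":6.4,"dy":-10,"dz":0,"ax":0,"ay":0,"az":0},{"hand":1,"dx":7.04,"dy":-11,"dz":0,"ax":0,"ay":0,"az":0},{"hand":1,"dx":7.68,"dy":-12,"dz":0,"ax":0,"ay":0,"az":0}]'
```

```text
time: 2.0
ee_pos: [0.581, -0.0823, 0.3337]
ee_rot: [-0.0, 1.0, -0.001, -0.001]
ft_force: [0.1, -0.7, 0.1]
finger_gap: 0.0003
```

```bash
python3 -m crank '[{"hand":1,"dx":0.44,"dy":-0.75,"dz":0,"ax":0,"ay":0,"az":0},{"hand":1,"dx":0.87,"dy":-1.5,"dz":0,"ax":0,"ay":0,"az":0},{"hand":1,"dx":0.87,"dy":-1.5,"dz":0.5,"ax":0,"ay":0,"az":0},{"hand":1,"dx":0.87,"dy":-1.5,"dz":1.0,"ax":0,"ay":0,"az":0},{"hand":1,"dx":0.87,"dy":-1.5,"dz":1.4,"ax":0,"ay":0,"az":0},{"hand":1,"dx":0.87,"dy":-1.5,"dz":1.4,"ax":0,"ay":0,"az":0},{"hand":1,"dx":0.87,"dy":-1.5,"dz":1.4,"ax":0,"ay":0,"az":0}]'
python3 - <<'E'
from station import arm
import cv2
print(arm.observe())
for n in("side","top"):
    s=arm.snapshot(n); cv2.imwrite(f"pics/{n}1.png",s["image"][:,:,::-1])
E
```

```text
time: 2.7
ee_pos: [0.6156, -0.0243, 0.2782]
ee_rot: [-0.0, 1.0, -0.002, -0.001]
ft_force: [-0.3, -0.8, 0.4]
finger_gap: 0.0004
{'time': 2.7, 'joints': array([ 0.02301662,  0.63144802, -0.10395084,  1.54686831,  0.07415796,
        0.96858269, -1.67698009]), 'qd': array([ 4.10842123e-05, -2.16454375e-02,  9.45719165e-04, -2.40294015e-02,
       -2.29374864e-03,  6.02931755e-04, -3.79250856e-03]), 'effort': array([-7.57941138e-02, -4.99241567e+01, -9.69603891e-02, -1.57968611e+01,
        2.78989181e-03, -5.30662062e-02,  9.34763637e-03]), 'ee_pos': array([ 0.6156163 , -0.02428466,  0.27823174]), 'ee_rot': array([-5.33551795e-05,  9.99998580e-01, -1.51994640e-03, -7.25417517e-04]), 'ft_force': array([-0.2653029 , -0.76056722,  0.41923698]), 'torque': array([ 0.06553895,  0.03625186, -0.06709492]), 'finger_gap': 0.0003945152825004316}
```

View pics/side1.png

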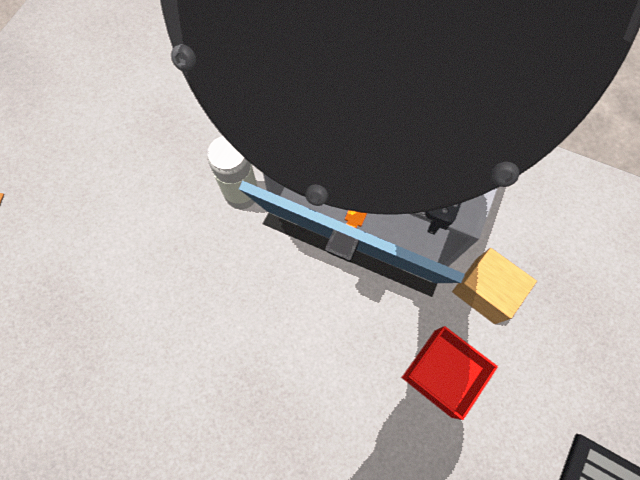

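View pics/top1.png

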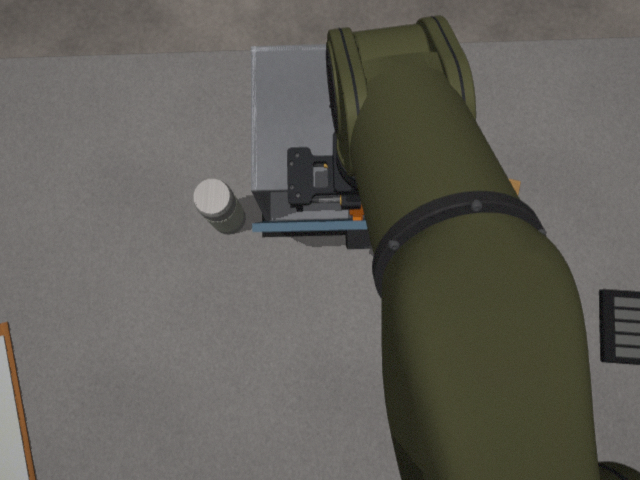

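The side view is mostly blocked by the arm, but the gap and pad at about (355,215) show the fingers above the slit. Now descending to just above the pad, checking force as I go.

```bash
python3 -m crank '[{"hand":1,"dx":0.01,"dy":-0.05,"dz":0.15,"ax":0,"ay":0,"az":0},{"hand":1,"dx":0.01,"dy":-0.05,"dz":0.3,"ax":0,"ay":0,"az":0},{"hand":1,"dx":0.01,"dy":-0.05,"dz":0.45,"ax":0,"ay":0,"az":0},{"hand":1,"dx":0.01,"dy":-0.05,"dz":0.6,"ax":0,"ay":0,"az":0},{"hand":1,"dx":0.01,"dy":-0.05,"dz":0.7,"ax":0,"ay":0,"az":0},{"hand":1,"dx":0.01,"dy":-0.05,"dz":0.8,"ax":0,"ay":0,"az":0},{"hand":1,"dx":0.01,"dy":-0.05,"dz":0.9,"ax":0,"ay":0,"az":0},{"hand":1,"dx":0.01,"dy":-0.05,"dz":1.0,"ax":0,"ay":0,"az":0},{"hand":1,"dx":0.01,"dy":-0.05,"dz":1.0,"ax":0,"ay":0,"az":0}]'
```

```text
time: 3.7
ee_pos: [0.616, -0.0222, 0.2381]
ee_rot: [0.0, 1.0, -0.002, -0.0]
ft_force: [0.3, 0.0, 0.1]
finger_gap: 0.0003
```

```bash
python3 -m crank '[{"hand":1,"dx":0,"dy":0,"dz":0.05,"ax":0,"ay":0,"az":0},{"hand":1,"dx":0,"dy":0,"dz":0.1,"ax":0,"ay":0,"az":0},{"hand":1,"dx":0,"dy":0,"dz":0.15,"ax":0,"ay":0,"az":0},{"hand":1,"dx":0,"dy":0,"dz":0.2,"ax":0,"ay":0,"az":0},{"hand":1,"dx":0,"dy":0,"dz":0.2,"ax":0,"ay":0,"az":0}]'
python3 -m crank '[{"hand":1,"dx":0,"dy":0,"dz":0.03,"ax":0,"ay":0,"az":0},{"hand":1,"dx":0,"dy":0,"dz":0.06,"ax":0,"ay":0,"az":0},{"hand":1,"dx":0,"dy":0,"dz":0.06,"ax":0,"ay":0,"az":0}]'
```

```text
time: 4.2
ee_pos: [0.6161, -0.0222, 0.2304]
ee_rot: [0.0, 1.0, -0.002, -0.0]
ft_force: [-1.0, -0.1, 0.3]
finger_gap: 0.0002
time: 4.5
ee_pos: [0.6164, -0.0222, 0.2284]
ee_rot: [0.0, 1.0, -0.002, 0.0]
ft_force: [0.1, -0.4, 1.2]
finger_gap: 0.0005
```

```bash
python3 -m crank '[{"hand":1,"dx":0,"dy":0,"dz":0.03,"ax":0,"ay":0,"az":0},{"hand":1,"dx":0,"dy":0,"dz":0.05,"ax":0,"ay":0,"az":0},{"hand":1,"dx":0,"dy":0,"dz":0.05,"ax":0,"ay":0,"az":0}]'
```

```text
time: 4.8
ee_pos: [0.6164, -0.0222, 0.2266]
ee_rot: [0.0, 1.0, -0.002, 0.0]
ft_force: [-1.2, 0.3, 4.8]
finger_gap: 0.0006
```

```bash
python3 -m crank '[{"hand":1,"dx":0,"dy":0,"dz":0,"ax":0,"ay":0,"az":0},{"hand":1,"dx":0,"dy":0,"dz":0,"ax":0,"ay":0,"az":0}]'; cat >r.py <<'E'
from station import arm
import numpy as np
F=[];Z=[]
for i in range(4):
    o=arm.observe();F.append(o['ft_force']);Z.append(o['ee_pos']);arm.snapshot('side')
print(np.mean(F,0).round(2),np.std(F,0).round(2),np.mean(Z,0).round(5),o['time'])
E
python3 r.py
```

```text
time: 5.0
ee_pos: [0.6164, -0.0222, 0.2265]
ee_rot: [0.0, 1.0, -0.002, 0.0]
ft_force: [-1.8, 0.5, 5.0]
finger_gap: 0.0002
[-1.39  0.32  5.01] [0.45 0.39 0.28] [ 0.61638 -0.02221  0.22649] 5.15
```

Contact at z ≈ 0.228, soft at 5 N, which fits the pad. I'll press down in small steps and watch the force slope.

```bash
python3 -m crank '[{"hand":1,"dx":0,"dy":0,"dz":0.03,"ax":0,"ay":0,"az":0},{"hand":1,"dx":0,"dy":0,"dz":0.05,"ax":0,"ay":0,"az":0},{"hand":1,"dx":0,"dy":0,"dz":0.05,"ax":0,"ay":0,"az":0}]';python3 r.py
```

```text
time: 5.5
ee_pos: [0.6164, -0.0222, 0.2244]
ee_rot: [0.0, 1.0, -0.002, 0.0]
ft_force: [-1.4, -0.7, 5.4]
finger_gap: 0.0005
[-1.49 -0.14  5.35] [0.38 0.6  0.06] [ 0.6164  -0.02219  0.22443] 5.65
```

```bash
python3 -m crank '[{"hand":1,"dx":0,"dy":0,"dz":0.03,"ax":0,"ay":0,"az":0},{"hand":1,"dx":0,"dy":0,"dz":0.05,"ax":0,"ay":0,"az":0},{"hand":1,"dx":0,"dy":0,"dz":0.05,"ax":0,"ay":0,"az":0}]';python3 r.py
```

```text
time: 6.0
ee_pos: [0.6165, -0.0222, 0.2226]
ee_rot: [0.0, 1.0, -0.002, 0.0]
ft_force: [-2.2, -0.8, 4.6]
finger_gap: 0.0003
[-1.66 -0.11  5.18] [0.38 0.4  0.77] [ 0.61647 -0.02219  0.22254] 6.15
```

```bash
python3 -m crank '[{"hand":1,"dx":0,"dy":0,"dz":0.02,"ax":0,"ay":0,"az":0},{"hand":1,"dx":0,"dy":0,"dz":0.03,"ax":0,"ay":0,"az":0},{"hand":1,"dx":0,"dy":0,"dz":0.03,"ax":0,"ay":0,"az":0}]';python3 r.py
```

```text
time: 6.5
ee_pos: [0.6166, -0.0222, 0.2216]
ee_rot: [0.0, 1.0, -0.002, 0.0]
ft_force: [-1.9, 0.7, 8.3]
finger_gap: 0.0002
[-1.95  0.05  7.7 ] [0.49 0.38 0.57] [ 0.61654 -0.0222   0.22166] 6.65
```

```bash
python3 -m crank '[{"hand":1,"dx":0,"dy":0,"dz":0.015,"ax":0,"ay":0,"az":0},{"hand":1,"dx":0,"dy":0,"dz":0.03,"ax":0,"ay":0,"az":0},{"hand":1,"dx":0,"dy":0,"dz":0.03,"ax":0,"ay":0,"az":0}]';python3 r.py; python3 - <<'E'
from station import arm
import cv2,numpy as np
a=cv2.imread("pics/side1.png");s=arm.snapshot("side")["image"][:,:,::-1]
cv2.imwrite("pics/side2.png",np.hstack([cv2.resize(x[170:300,225:475],None,fx=1.6,fy=2) for x in(a,s)]))
E
```

```text
time: 7.0
ee_pos: [0.6166, -0.0222, 0.2206]
ee_rot: [0.0, 1.0, -0.002, 0.0]
ft_force: [-2.1, 0.4, 8.4]
finger_gap: 0.0003
[-2.38  0.5   8.52] [0.19 0.11 0.61] [ 0.6166  -0.02222  0.22061] 7.15
```

View pics/side2.png

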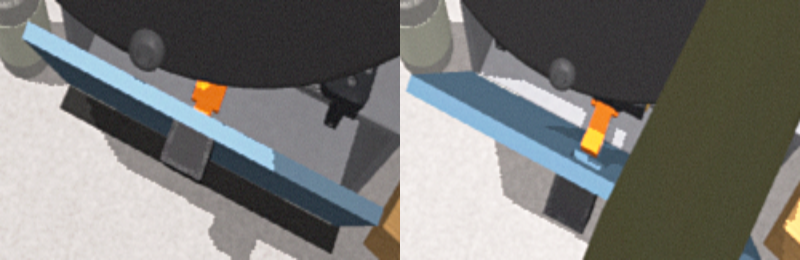

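The right panel shows the flap sprung outward, with its top edge about 20 px further out and its inner face and the hook arm visible. I'll hold until it settles.

```bash
python3 -m crank '[{"hand":1,"dx":0,"dy":0,"dz":0,"ax":0,"ay":0,"az":0},{"hand":1,"dx":0,"dy":0,"dz":0,"ax":0,"ay":0,"az":0},{"hand":1,"dx":0,"dy":0,"dz":0,"ax":0,"ay":0,"az":0},{"hand":1,"dx":0,"dy":0,"dz":0,"ax":0,"ay":0,"az":0},{"hand":1,"dx":0,"dy":0,"dz":0,"ax":0,"ay":0,"az":0},{"hand":1,"dx":0,"dy":0,"dz":0,"ax":0,"ay":0,"az":0},{"hand":1,"dx":0,"dy":0,"dz":0,"ax":0,"ay":0,"az":0},{"hand":1,"dx":0,"dy":0,"dz":0,"ax":0,"ay":0,"az":0},{"hand":1,"dx":0,"dy":0,"dz":0,"ax":0,"ay":0,"az":0},{"hand":1,"dx":0,"dy":0,"dz":0,"ax":0,"ay":0,"az":0}]';python3 r.py; python3 - <<'E'
from h import *
import cv2
s=arm.snapshot("side");im=s["image"][:,:,::-1].copy()
for hh in (.024,):
  for q,c in((.15,(0,0,255)),(.21,(0,255,0))):
    t=.235+q
    P=lambda r,y:(.7446-.110-r*np.sin(t)+.001, -.0227+y+.0008, hh+.045+r*np.cos(t))
    a,b=[tuple(int(round(v*8)) for v in proj(s,P(.185,y))) for y in(.15,-.15)]
    cv2.line(im,a,b,c,1,cv2.LINE_AA,3)
cv2.imwrite("pics/side3.png",cv2.resize(im[150:310,210:490],None,fx=2.8,fy=2.8))
E
```

```text
time: 8.25
ee_pos: [0.6166, -0.0222, 0.2206]
ee_rot: [0.0, 1.0, -0.002, 0.001]
ft_force: [-2.1, -0.1, 8.3]
finger_gap: 0.0007
[-2.69 -0.22  8.55] [0.32 0.13 0.65] [ 0.61662 -0.0222   0.22065] 8.4
```

View pics/side3.png

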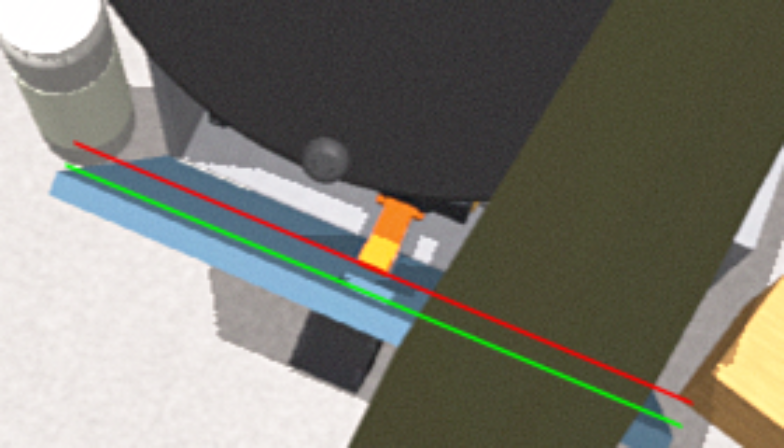

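The inner top edge matches the projected 0.21 rad line, so the flap is off the hook. Now release the hook, rise, and shift 50 mm in +y to get beside it.

```bash
python3 -m crank '[{"hand":1,"dx":0,"dy":0,"dz":-0.2,"ax":0,"ay":0,"az":0},{"hand":1,"dx":0,"dy":0,"dz":-0.4,"ax":0,"ay":0,"az":0},{"hand":1,"dx":0,"dy":0,"dz":-0.6,"ax":0,"ay":0,"az":0},{"hand":1,"dx":0,"dy":0,"dz":-0.8,"ax":0,"ay":0,"az":0},{"hand":1,"dx":-0.1,"dy":-0.3,"dz":-0.8,"ax":0,"ay":0,"az":0},{"hand":1,"dx":-0.3,"dy":-0.6,"dz":-0.8,"ax":0,"ay":0,"az":0},{"hand":1,"dx":-0.5,"dy":-0.9,"dz":-0.8,"ax":0,"ay":0,"az":0},{"hand":1,"dx":-0.5,"dy":-1.25,"dz":-0.8,"ax":0,"ay":0,"az":0},{"hand":1,"dx":-0.5,"dy":-1.25,"dz":-0.5,"ax":0,"ay":0,"az":0},{"hand":1,"dx":-0.5,"dy":-1.25,"dz":-0.2,"ax":0,"ay":0,"az":0},{"hand":1,"dx":-0.5,"dy":-1.25,"dz":0,"ax":0,"ay":0,"az":0},{"hand":1,"dx":-0.5,"dy":-1.25,"dz":0,"ax":0,"ay":0,"az":0}]';python3 r.py
```

```text
time: 9.7
ee_pos: [0.5954, 0.0268, 0.2178]
ee_rot: [0.001, 1.0, -0.003, -0.002]
ft_force: [-0.4, -0.5, 0.9]
finger_gap: 0.0003
[ 0.22 -0.05  0.03] [0.46 0.31 0.75] [0.59619 0.02704 0.21895] 9.85
```

```bash
python3 -m crank '[{"hand":1,"dx":-0.15,"dy":0,"dz":0.02,"ax":0,"ay":0,"az":0},{"hand":1,"dx":-0.3,"dy":0,"dz":0.05,"ax":0,"ay":0,"az":0},{"hand":1,"dx":-0.42,"dy":0,"dz":0.07,"ax":0,"ay":0,"az":0},{"hand":1,"dx":-0.51,"dy":0,"dz":0.1,"ax":0,"ay":0,"az":0},{"hand":1,"dx":-0.6,"dy":0,"dz":0.15,"ax":0,"ay":0,"az":0},{"hand":1,"dx":-0.7,"dy":0,"dz":0.2,"ax":0,"ay":0,"az":0},{"hand":1,"dx":-0.86,"dy":0,"dz":0.3,"ax":0,"ay":0,"az":0},{"hand":1,"dx":-1.04,"dy":0,"dz":0.4,"ax":0,"ay":0,"az":0},{"hand":1,"dx":-1.2,"dy":0,"dz":0.52,"ax":0,"ay":0,"az":0},{"hand":1,"dx":-1.36,"dy":0,"dz":0.64,"ax":0,"ay":0,"az":0},{"hand":1,"dx":-1.5,"dy":0,"dz":0.78,"ax":0,"ay":0,"az":0},{"hand":1,"dx":-1.65,"dy":0,"dz":0.91,"ax":0,"ay":0,"az":0}]';python3 r.py; python3 - <<'E'
from station import arm
import cv2,numpy as np
cv2.imwrite("pics/side4.png",np.hstack([cv2.resize(arm.snapshot(n)["image"][:,:,::-1],(400,300)) for n in ("side","top")]))
E
```

```text
time: 11.1
ee_pos: [0.5301, 0.0282, 0.183]
ee_rot: [-0.0, 1.0, -0.002, 0.0]
ft_force: [3.1, -0.6, 0.2]
finger_gap: 0.0004
[ 0.53 -0.32  0.64] [1.6  0.18 0.36] [0.52869 0.02806 0.18253] 11.25
```

View pics/side4.png

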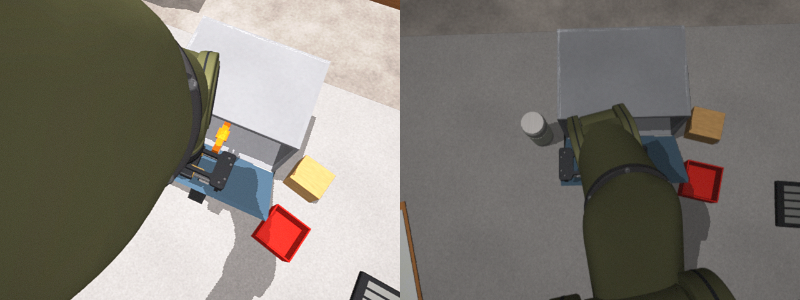

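The flap is opening under about 3 N. Before going further I'll check the clearance between the bin and the flap's right edge (y ≈ -0.172).

```bash
python3 - <<'E'
from h import *
import cv2
load()
a={n:cv2.cvtColor(cv2.imread(f"pics/{n}0.png"),cv2.COLOR_BGR2HSV) for n in("side","top")}
for n in a:
    m=((a[n][...,1]>150)&((a[n][...,0]<5)|(a[n][...,0]>174))).astype(np.uint8)
    m=cv2.morphologyEx(m,cv2.MORPH_OPEN,np.ones((3,3)))
    v,u=np.nonzero(m)
    # leftmost extent in world y at rim height
    P=np.array([back(CAM[n],(x,y),.06) for x,y in zip(u,v)])
    i=P[:,1].argmax(); print(n,(u[i],v[i]),P[i].round(4), P[:,:2].min(0).round(3),P[:,:2].max(0).round(3), len(u))
E
```

```text
side (np.int64(403), np.int64(375)) [ 0.4694 -0.1753  0.06  ] [ 0.443 -0.303] [ 0.565 -0.175] 4854
top (np.int64(445), np.int64(312)) [ 0.4675 -0.1754  0.06  ] [ 0.446 -0.303] [ 0.563 -0.175] 3715
```

The bin's nearest corner is at y ≈ -0.175 with its rim at z = 0.06. The flap edge clears it by about 4 mm sideways, and its underside at the end (z ≥ 0.067) stays above the rim. Continuing the arc.

```bash
python3 -m crank '[{"hand":1,"dx":-0.12,"dy":0,"dz":0.15,"ax":0,"ay":0,"az":0},{"hand":1,"dx":-0.24,"dy":0,"dz":0.3,"ax":0,"ay":0,"az":0},{"hand":1,"dx":-0.36,"dy":0,"dz":0.47,"ax":0,"ay":0,"az":0},{"hand":1,"dx":-0.47,"dy":0,"dz":0.63,"ax":0,"ay":0,"az":0},{"hand":1,"dx":-0.57,"dy":0,"dz":0.8,"ax":0,"ay":0,"az":0},{"hand":1,"dx":-0.67,"dy":0,"dz":0.97,"ax":0,"ay":0,"az":0},{"hand":1,"dx":-0.75,"dy":0,"dz":1.15,"ax":0,"ay":0,"az":0},{"hand":1,"dx":-0.83,"dy":0,"dz":1.34,"ax":0,"ay":0,"az":0},{"hand":1,"dx":-0.9,"dy":0,"dz":1.53,"ax":0,"ay":0,"az":0},{"hand":1,"dx":-0.96,"dy":0,"dz":1.72,"ax":0,"ay":0,"az":0},{"hand":1,"dx":-1.0,"dy":0,"dz":1.9,"ax":0,"ay":0,"az":0},{"hand":1,"dx":-1.04,"dy":0,"dz":2.1,"ax":0,"ay":0,"az":0}]'
```

```text
time: 12.7
ee_pos: [0.4884, 0.0283, 0.0988]
ee_rot: [0.0, 1.0, -0.002, -0.0]
ft_force: [0.2, 1.6, 1.9]
finger_gap: 0.0006
```

```bash
python3 -m crank '[{"hand":1,"dx":0,"dy":0,"dz":0.1,"ax":0,"ay":0,"az":0},{"hand":1,"dx":-0.03,"dy":0,"dz":0.2,"ax":0,"ay":0,"az":0},{"hand":1,"dx":-0.03,"dy":0,"dz":0.25,"ax":0,"ay":0,"az":0}]';python3 r.py
```

```text
time: 13.0
ee_pos: [0.4875, 0.0281, 0.089]
ee_rot: [0.0, 1.0, -0.002, -0.0]
ft_force: [0.5, -0.3, 1.4]
finger_gap: 0.0005
[ 0.09 -0.1   0.66] [0.46 0.42 0.48] [0.48757 0.02815 0.08915] 13.15
```

Retreat straight up, then sideways out of the camera views.

```bash
python3 -m crank '[{"hand":1,"dx":0,"dy":0,"dz":-0.3,"ax":0,"ay":0,"az":0},{"hand":1,"dx":0,"dy":0,"dz":-1,"ax":0,"ay":0,"az":0},{"hand":1,"dx":0,"dy":0,"dz":-2,"ax":0,"ay":0,"az":0},{"hand":1,"dx":0,"dy":0,"dz":-3,"ax":0,"ay":0,"az":0},{"hand":1,"dx":0,"dy":0,"dz":-4,"ax":0,"ay":0,"az":0},{"hand":1,"dx":0,"dy":0,"dz":-5,"ax":0,"ay":0,"az":0},{"hand":1,"dx":0,"dy":0,"dz":-6,"ax":0,"ay":0,"az":0},{"hand":1,"dx":-0.4,"dy":1,"dz":-6,"ax":0,"ay":0,"az":0},{"hand":1,"dx":-0.8,"dy":2,"dz":-6,"ax":0,"ay":0,"az":0},{"hand":1,"dx":-1.2,"dy":3,"dz":-6,"ax":0,"ay":0,"az":0},{"hand":1,"dx":-1.6,"dy":4,"dz":-6,"ax":0,"ay":0,"az":0},{"hand":1,"dx":-2,"dy":5,"dz":-6,"ax":0,"ay":0,"az":0}]' && python3 -m crank '[{"hand":1,"dx":-0.2,"dy":1,"dz":0,"ax":0,"ay":0,"az":0},{"hand":1,"dx":-0.4,"dy":2,"dz":0,"ax":0,"ay":0,"az":0},{"hand":1,"dx":-0.6,"dy":3,"dz":0,"ax":0,"ay":0,"az":0},{"hand":1,"dx":-0.8,"dy":4,"dz":0,"ax":0,"ay":0,"az":0},{"hand":1,"dx":-1,"dy":5,"dz":0,"ax":0,"ay":0,"az":0},{"hand":1,"dx":-1.2,"dy":6,"dz":0,"ax":0,"ay":0,"az":0},{"hand":1,"dx":-1.4,"dy":7,"dz":0,"ax":0,"ay":0,"az":0},{"hand":1,"dx":-1.4,"dy":7,"dz":0,"ax":0,"ay":0,"az":0},{"hand":1,"dx":-1.4,"dy":7,"dz":0,"ax":0,"ay":0,"az":0}]'; python3 - <<'E'
from h import *
import cv2
load()
for n in CAM:
    im=CAM[n]["image"][:,:,::-1].copy()
    for q,c in((1.1,(0,0,255)),(1.225,(0,255,0))):
        t=.235+q
        a,b=[tuple(int(round(v*8)) for v in proj(CAM[n],(.6346-.185*np.sin(t),-.0218+y,.025+.045+.185*np.cos(t)))) for y in(.15,-.15)]
        cv2.line(im,a,b,c,1,cv2.LINE_AA,3)
    cv2.imwrite(f"pics/{n}5.png",im)
E
```

```text
time: 14.4
ee_pos: [0.4057, -0.1727, 0.3307]
ee_rot: [0.0, 1.0, -0.002, 0.001]
ft_force: [1.1, -0.5, 0.6]
finger_gap: 0.0005
time: 15.3
ee_pos: [0.349, -0.4514, 0.33]
ee_rot: [-0.0, 1.0, -0.003, 0.0]
ft_force: [-0.2, 0.7, -0.8]
finger_gap: 0.0004
```

View pics/side5.png

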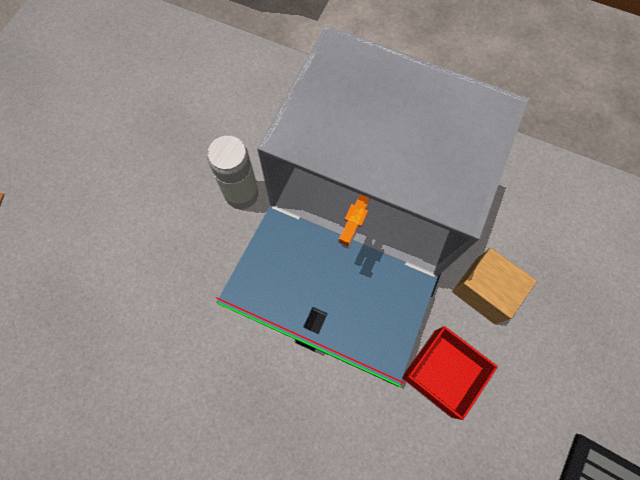

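View pics/top5.png

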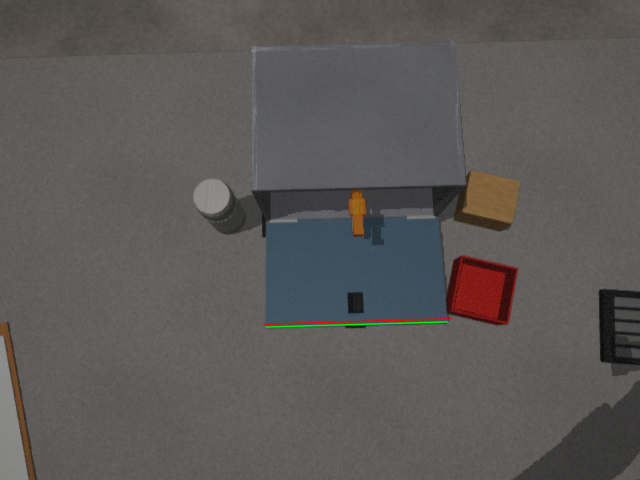

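The flap is down and can, bin and carton appear unmoved. I'll measure the flap edge against the projected angles and compare the objects with the start images.

```bash
python3 - <<'E'
from h import *
import cv2
load()
H={n:cv2.cvtColor(np.ascontiguousarray(CAM[n]["image"][:,:,::-1]),cv2.COLOR_BGR2HSV).astype(int) for n in CAM}
# left & right corners: project inner top corners for q
for n in CAM:
    for q in(1.05,1.1,1.15,1.2,1.225,1.265):
        t=.235+q
        print(n,q,[proj(CAM[n],(.6346-.185*np.sin(t),-.0218+y,.0715+.185*np.cos(t))).round(1) for y in(.15,-.15)])
for n in CAM:
    a=cv2.imread(f"pics/{n}0.png");b=np.ascontiguousarray(CAM[n]["image"][:,:,::-1])
    for nm,(x0,y0,x1,y1) in {'side':{'can':(200,130,240,185),'bin':(415,325,500,420),'carton':(470,248,538,325)},'top':{'can':(190,175,230,215),'bin':(455,255,520,327),'carton':(466,170,521,230)}}[n].items():
        g=[cv2.cvtColor(i,cv2.COLOR_BGR2GRAY)[y0:y1,x0:x1].astype(np.float32) for i in(a,b)]
        print(n,nm,np.round(cv2.phaseCorrelate(*g,cv2.createHanningWindow(g[0].shape[::-1],cv2.CV_32F)),2))
z=np.hstack([cv2.resize(np.ascontiguousarray(CAM['side']["image"][y:y+50,x:x+50,::-1]),(390,390),interpolation=cv2.INTER_NEAREST) for x,y in((200,275),(370,345))])
cv2.imwrite("pics/z6.png",z)
E
```

```text
side 1.05 [array([215. , 294.4]), array([406.3, 381. ])]
side 1.1 [array([215.5, 297. ]), array([404.5, 382.7])]
side 1.15 [array([216.1, 299.3]), array([402.7, 384.1])]
side 1.2 [array([216.9, 301.3]), array([401.2, 385.2])]
side 1.225 [array([217.3, 302.2]), array([400.5, 385.6])]
side 1.265 [array([218. , 303.5]), array([399.4, 386. ])]
top 1.05 [array([262.8, 322. ]), array([451.9, 316.5])]
top 1.1 [array([263.5, 323.7]), array([450.7, 318.3])]
top 1.15 [array([264.1, 325.1]), array([449.5, 319.7])]
top 1.2 [array([264.8, 326.2]), array([448.3, 320.9])]
top 1.225 [array([265.1, 326.6]), array([447.7, 321.3])]
top 1.265 [array([265.6, 327.2]), array([446.8, 321.9])]Traceback (most recent call last):
  File "<stdin>", line 14, in <module>
    return _wrapfunc(a, 'round', decimals=decimals, out=out)
    return _wrapit(obj, method, *args, **kwds)
    conv = _array_converter(obj)
ValueError: setting an array element with a sequence. The requested array has an inhomogeneous shape after 1 dimensions. The detected shape was (2,) + inhomogeneous part.
```

```bash
python3 - <<'E'
from h import *
import cv2
load()
for n in CAM:
    a=cv2.imread(f"pics/{n}0.png");b=np.ascontiguousarray(CAM[n]["image"][:,:,::-1])
    for nm,(x0,y0,x1,y1) in {'side':{'can':(200,130,240,185),'bin':(415,325,500,420),'carton':(470,248,538,325)},'top':{'can':(190,175,230,215),'bin':(455,255,520,327),'carton':(466,170,521,230)}}[n].items():
        g=[cv2.cvtColor(i,cv2.COLOR_BGR2GRAY)[y0:y1,x0:x1].astype(np.float32) for i in(a,b)]
        r=cv2.phaseCorrelate(*g,cv2.createHanningWindow(g[0].shape[::-1],cv2.CV_32F)); print(n,nm,np.round(r[0],2),round(r[1],2))
z=np.hstack([cv2.resize(np.ascontiguousarray(CAM['side']["image"][y:y+50,x:x+50,::-1]),(390,390),interpolation=cv2.INTER_NEAREST) for x,y in((200,275),(370,345))])
cv2.imwrite("pics/z6.png",z)
E
```

```text
side can [0.08 0.01] 0.98
side bin [0.02 0.09] 1.15
side carton [0.02 0.01] 1.04
top can [ 0.03 -0.04] 1.06
top bin [-0.16  0.31] 0.82
top carton [-0.06  0.08] 0.94
```

View pics/z6.png

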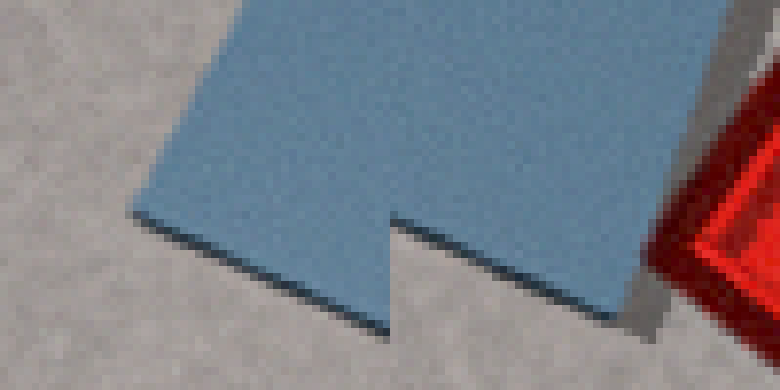

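The left corner at (217.3, 302.2) matches q = 1.225. The right corner at (398.2, 386) matches 1.225–1.265. The objects have not moved, so I'm handing in.

```bash
python3 -c "
from station import arm
print(arm.close_job(), arm.observe()['time'])"
```

```text
the job is handed in; nothing more can be done
the job is handed in; nothing more can be done
```

The flap is off its hook and swung open to about 1.22 rad beyond the held position. The job was handed in after about 15.5 s of robot time; `close_job()` reports no verdict.

- **Release:** With the fingers closed, I reached down through the gap and felt the pad at z ≈ 0.228. I pressed it down about 8 mm in small steps until the flap sprang off. The highest force reading in these steps was about 8.6 N, but readings come only between steps, so brief peaks would not show.
- **Opening:** I pushed the flap open from inside, 50 mm beside the hook, with forces of about 3 N. I then retreated and left the robot touching nothing.
- **Last checks:** The flap's left corner in the side image matches 1.225 rad and the right corner matches 1.225 to 1.265 rad. Can, bin and carton shifted by less than 0.4 px in both views.
- **Disagreements:** The pad's felt height was about 5 mm above the camera estimate of 0.223. The hook force also did not rise evenly: it stayed around 5.2 N between 4 and 6 mm, then rose to 8.5 N. Neither affected the result.

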